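Open the child-safe battery drawer with its release rod and put the battery away

TASK

Put the loose battery that lies in front of the drawer away in the child-safe wooden battery box. Take the wooden release rod and push its thin end through the small hole in the back of the box until the spring catch inside lets go and the drawer springs open, then lay the rod back down on the worktop. Press the battery fully down into the empty cutout of the drawer's insert and push the drawer shut until the catch holds it again, leaving the honey jar and the espresso cup where they stand.

Things in the scene. Friction and masses are not known exactly. Their poses are not given: they have to be found in the camera images.
- box: child-safe battery box of light wood, fixed on the worktop: 184 deep (x) x 150 wide (y) x 90 mm high without the drawer front. Origin: centre of the underside, on the worktop. Its -x side is the drawer front, which opens towards -x and has no handle; its +x side is the back panel, 8 mm thick, outer face at x = +95 mm. Heights below are above the worktop.
- hole (a point): centre of the 18 mm round, steel-rimmed hole in the back panel, on its outer face (box x +95, y 0, height 34 mm); axes as the box's, so the rod goes in level along -x.
- plate (a point): centre of the face, at rest, of the spring catch's steel push plate (28 wide, 24 mm high), hidden behind the hole, 20 mm in from the outer face (fixed mark). The drawer is let go when the plate is pushed about 4 mm; it stops after 10 mm, so push the rod's tip 27 to 29 mm in from the outer face. It pushes back with 1.5 to 6 N and springs back when the rod leaves.
- catch (a joint): angle of the spring catch: 0 at rest, grows as the plate is pushed; the drawer is let go at 0.12 to 0.15, the stop is at 0.36 rad. It reads 0 when not pushed, with the drawer open or shut.
- drawer (a joint): travel of the drawer: 0 latched shut, 0.115 m open. When let go, a spring drives it fully open by itself (1 to 3.5 N, about a second). Pushed back, it must go to 0 or just beyond (it stops at -0.004) for the catch to snap in; the last 13 mm take up to 15 N, at 10 mm the catch is lifted to about 0.12 rad. Unlatched, it springs open again.
- drawer_front (a point): centre of the outer face of the drawer front (150 wide, 84 high, 10 mm thick, from 3 to 87 mm above the worktop), moving with the drawer; axes as the box's (the outer face looks towards -x). Shut, it lies at box x = -99 mm.
- cutout (a point): centre of the battery when fully home in the empty cutout of the drawer's grey insert (four cutouts, three hold batteries), 44 mm above the worktop, moving with the drawer; axes as the box's. The battery lies along y, either way round. With the drawer shut it is at box x -47, y -31 mm. Neighbour batteries lie 42 mm off in +x and 62 mm in +y, the drawer front's inner face 42 mm off in -x.
- nibs (a point): middle of the cutout's mouth at the insert's top, 50 mm above the worktop, moving with the drawer. The cutout is 55 mm long (y), 18.8 wide (x), its floor 36 mm above the worktop; a 34 mm wide finger channel, as deep, crosses its middle along x. Sprung black nibs along both edges hold the battery about 10 mm above home until it is pressed down with 4 to 6 N; it then snaps under them.
- cell_mid (a point): centre of the loose battery (red and white, lying on the worktop some way in front of the drawer, not the one by the keys far to the right; 15 mm diameter, physically 16.6 mm, 50 mm long, along its own y), 8 mm above the worktop. Light (about 23 g); it can roll.
- rod_handle (a point): centre of the square wooden handle of the release rod (60 long, along its x, 18 x 18 mm), 9 mm above the worktop as it lies; a 10 mm round dowel 90 mm long runs on from the handle's end along +x, on the handle's axis. The whole rod is 150 mm long, weighs about 60 g and lies flat on the handle.
- rod_tip (a point): tip of the dowel: 120 mm along the rod's +x from the centre of the handle.
- honey_mid (a point): centre of the honey jar (71 mm diameter, 110 mm high), a bystander; leave it where it stands.
- espresso_mid (a point): centre of the small white espresso cup (63 x 87, 52 mm high), a bystander; leave it where it stands.
Things that resemble listed ones, but are neither listed nor needed, are in the scene too. There is more than one size of the part that bears rod_handle; the job needs the larger.

How it is judged (in metres and radians):
On the way, in this order (a step that is already met when the one before it is completed fails the run):
1. the rod, through the hole in the back, pushes the spring catch so that it lets the drawer go (value of joint catch above 0.1 rad and x of rod_tip in the frame of hole below -0.015 m and y of rod_tip in the frame of hole between -0.009 and 0.009 m and z of rod_tip in the frame of hole between -0.012 and 0.012 m), for 0.1 s.
2. the battery is pressed fully down into the empty cutout while the drawer is open (value of joint drawer above 0.06 m and z of cell_mid in the frame of cutout between -0.0025 and 0.0025 m and x of cell_mid in the frame of cutout between -0.003 and 0.003 m and y of cell_mid in the frame of cutout between -0.004 and 0.004 m and angle between the y axis of cell_mid and the y axis of cutout, either way round below 0.12 rad), for 0.2 s.
At the end, for the whole second after the job is handed in: The drawer is latched shut (within 4 mm, held by the catch, which is back at rest), with the battery fully down in the cutout (within 2.5 mm in height, 3 mm across, 4 mm along, 7 degrees), and the rod lies flat on the worktop (value of joint drawer below 0.004 m and value of joint catch below 0.05 rad and z of cell_mid in the frame of cutout between -0.0025 and 0.0025 m and x of cell_mid in the frame of cutout between -0.003 and 0.003 m and y of cell_mid in the frame of cutout between -0.004 and 0.004 m and angle between the y axis of cell_mid and the y axis of cutout, either way round below 0.12 rad and height (world z) of rod_handle between 0.004 and 0.014 m and height (world z) of rod_tip between 0 and 0.016 m); the robot touches nothing.
It fails at once if the honey jar is pushed more than 3 cm or knocked over (distance of honey_mid from where it was at the start of the episode above 0.03 m or angle between honey_mid's own z axis and vertical above 0.5 rad).
It fails at once if the espresso cup is pushed more than 3 cm or knocked over (distance of espresso_mid from where it was at the start of the episode above 0.03 m or angle between espresso_mid's own z axis and vertical above 0.5 rad).
It also fails if it takes over 64 s, if anything falls off the work surface, if the arm or the gripper's body presses on something with over 40 N, if the wrist force passes 120 N, or if a joint passes its speed limit or range.

ROBOT

A 6-joint arm with a two-finger parallel gripper is mounted at the origin on a cart in front of the work surface, level with it; the furniture and walls round the work are solid. World frame = base frame: x ahead of the robot, y to its left, z up, the work surface at z = 0. Lengths are in mm, angles in degrees, forces in N, time in s.
With the tool pointing down it reaches from about 350 to 850 mm from the base axis. Payload 8.1 kg.
Tool frame: the origin (TCP) lies midway between the tips of the shut fingers; the grasp point (between the pads) lies 19 mm behind it; z points along the fingers, y is the line along which they close (so a half turn about z gives the same grasp; the last joint's range is limited). The gripper opens to 85 mm and grips with 20 to 120 N. Pads are 22 mm wide; open, the fingers measure 114 mm over their backs; the gripper's body (76 mm by 85 mm) begins 54 mm behind the grasp point. The pads swing forward as they close: fully open they stand 13 mm farther back than shut.
Start: joints at [58.361, 7.471, 85.268, -0, 87.261, -4.893], TCP at [269.999, 535.823, 231.292] pointing down, gripper open.
Joint ranges: [-169.43, 169.43], [-51.17, 129.36], [1.28, 143.12], [-76.62, 256.62], [0, 156.53], [-152.29, 152.29]. Speed limits (degrees/s): [136.94, 136.94, 159.86, 180, 180, 180].

INTERFACE

Orientations are given as [roll, pitch, yaw] about the fixed x, y, z axes, in that order (R = Rz(yaw) Ry(pitch) Rx(roll)).
In Python, from bench import sense, snapshot, order, finder gives the robot as it stands.
- The arm moves only by the tool send_rows, never from a script. Its argument "steps" is a list of rows, each a list of 2 entries, a list of its own where there are three numbers: the shift along the world's x, y, z in units of 30 mm (1.0 is 30 mm), then the turn, a rotation vector about the world's x, y, z in rad. In form: [[[dx, dy, dz], [wx, wy, wz]], ...]. A call has 1 to 10 rows; each row is the pose to reach, as a shift and turn from the pose commanded when the call began; what a row does not reach only later rows make up. A row lasts 1/8 s, in which the tool goes at most 62.5 mm and 10.7 degrees, less where a joint would pass 70% of its speed; a pose out of reach is approached as far as the arm can. A call with a gripper value outside its range is refused whole. "fingers" is the closure, from 0 (fully open) to 1 (shut), set as the call begins (left out, the last holds). The fingers move at their own pace and stop on an object; "squeeze" is the grip in N (left out, the last holds). Time passes only in rows, so rows that repeat a pose let the fingers close. It gives the time, the measured TCP pose, the force, the opening and the grip force at its end, in the units of the state.
- sense(): the state, without advancing time (a new reading comes with each control period).
- snapshot(name): name is "scene" or "side" or "wrist"; returns a dict with "img" (384x512x3 uint8, red, green, blue), "K" (3x3 intrinsics, pixels), "pose" (4x4, takes a point from camera to world coordinates). Camera axes: x right, y up, looking along -z (the intrinsics and any distortion apply to the point x, -y, -z); pixel columns grow to the right and rows downward; lengths in mm; the calibration is good to about 2 mm. The wrist camera is an equidistant fisheye: a pixel r from the principal point sees the ray r / f radians off the axis. A picture is of the moment at which its call begins. There is no depth.
- order.hand_in(): hands the job in; it is judged then, once.
Trained networks look in the newest picture that a camera, given by its name, has taken for a name from the list of things; names that differ only in an ending like _2 or _b are one class to them, and where a whole thing is asked for, a point or a joint stands for the part that bears it (a point fixed in the world has none). Each returns a list of dicts, best first, with "confidence" (0 to 1); they miss things now and then, are a little off and sometimes report something else, mostly with a low value. They report only what shows in the picture. A call takes as long as a camera call. They do not tell look-alikes from the thing itself.
- finder.find_in(label, camera): "box" ([left, top, width, height] as shares, 0 to 1, of the picture: columns of its width, rows of its height, round what is visible of it).
- finder.trace(label, camera): "mask" (384x512 bool, what is visible of it) and "box" ([left, top, width, height] as shares, 0 to 1, of the picture: columns of its width, rows of its height, round what is visible of it).
- finder.pinpoint(label, camera): "at" ([column, row] as shares, 0 to 1, of the picture: columns of its width, rows of its height: a listed point, or the origin of a listed thing).
The state is a dict: "time": time; "joint_pos": joint angles; "qd": joint speeds; "joint_efforts": joint torques, N m; "tool_pos": TCP position; "tcp_rot": TCP orientation; "ft_force": force on the tool from outside, world axes, zero at the start; "wrist_torque": the same for the moment, N m; "finger_gap": finger opening in mm; "grip_force": force on a finger pad.
Only numpy, scipy, OpenCV 4.12 (cv2) and the standard library are available. Lean on these libraries where they do the work, as an engineer would, in place of code of your own. Each camera call takes 0.05 s, during which the arm holds its last target. There are 200 camera calls.

## Working session

There is one attempt and no reset: what is moved stays moved. The work goes in short steps, Python scripts to look and compute and a tool call to move; the robot and the scene stay as the last step left them, time stands still between calls to the robot, and variables do not carry over. Pictures are saved under pics/ and viewed, at most 10 in all, crops included, and the job is handed in when it is done.

Besides the shell and the picture viewer there is one more tool, called after ">>>" by a JSON object that holds its "op" and its "data". send_rows: Moves the arm, as the interface text tells. Its arguments: {"type":"object","properties":{"steps":{"type":"array"},"fingers":{"type":"number"},"squeeze":{"type":"number"}},"required":["steps"]}

```bash
mkdir -p pics
cat > h.py <<'E'
import numpy as np, cv2
from bench import sense, snapshot, order, finder
def ray(s,uv):
    K,P=np.array(s["K"]),np.array(s["pose"]); x=(uv[0]-K[0,2])/K[0,0]; y=(uv[1]-K[1,2])/K[1,1]
    if s.get("fish"):
        r=np.hypot(x,y); d=np.array([x/r*np.sin(r),-y/r*np.sin(r),-np.cos(r)]) if r>0 else np.array([0,0,-1.])
    else: d=np.array([x,-y,-1.])
    return P[:3,3],P[:3,:3]@d
def at_z(s,uv,z):
    o,d=ray(s,uv); return o+d*(z-o[2])/d[2]
def snap(n):
    s=snapshot(n); s["fish"]=n=="wrist"; return s
def proj(s,p):
    K,P=np.array(s["K"]),np.array(s["pose"]); c=P[:3,:3].T@(np.array(p)-P[:3,3]); x,y,z=c[0],-c[1],-c[2]
    r=np.hypot(x,y); f=np.arctan2(r,z)/r if s.get("fish") else 1/z
    return K[0,0]*x*f+K[0,2],K[1,1]*y*f+K[1,2]
def px(a): return np.array([a[0]*512,a[1]*384])
E
python3 - <<'E'
from h import *
ims=[]
for n in("scene","side","wrist"):
    s=snap(n); print(n,{k:v for k,v in s.items() if k not in("img","K","pose")},np.round(s["pose"],2).tolist(),np.round(s["K"],1).tolist())
    im=s["img"][...,::-1].copy()
    for l,z in [("hole",34),("drawer_front",45),("cell_mid",8),("rod_handle",9),("rod_tip",9),("honey_mid",55),("espresso_mid",26),("box",0)]:
        for r in finder.pinpoint(l,n)[:3]:
            if r["confidence"]<.15: continue
            p=px(r["at"]); print(n,l,round(r["confidence"],2),p.round(),at_z(s,p,z).round())
    cv2.imwrite(f"pics/{n}0.png",im); 
print(sense())
E
```

```text
scene {'fish': False} [[0.46, 0.47, -0.76, -738.19], [-0.89, 0.23, -0.4, -685.64], [-0.01, 0.85, 0.52, 935.07], [0.0, 0.0, 0.0, 1.0]] [[489.9, 0.0, 258.9], [0.0, 489.9, 198.4], [0.0, 0.0, 1.0]]
scene hole 0.56 [306. 207.] [ 593. -172.   34.]
scene hole 0.24 [301. 209.] [ 577. -162.   34.]
scene drawer_front 0.53 [258. 192.] [589.  11.  45.]
scene rod_handle 0.52 [343. 244.] [ 480. -347.    9.]
scene rod_handle 0.52 [299. 248.] [ 399. -232.    9.]
scene rod_handle 0.36 [190. 155.] [789. 441.   9.]
scene rod_tip 0.58 [356. 224.] [ 605. -349.    9.]
scene rod_tip 0.58 [316. 235.] [ 487. -253.    9.]
scene honey_mid 0.75 [189. 153.] [727. 401.  55.]
scene honey_mid 0.25 [302. 208.] [ 550. -173.   55.]
scene espresso_mid 0.76 [214. 223.] [380.  67.  26.]
scene box 0.78 [281. 210.] [585. -82.   0.]
side {'fish': False} [[0.83, 0.21, -0.52, -46.42], [-0.56, 0.33, -0.76, -886.78], [0.01, 0.92, 0.39, 495.19], [0.0, 0.0, 0.0, 1.0]] [[358.0, 0.0, 259.2], [0.0, 358.0, 198.7], [0.0, 0.0, 1.0]]
side hole 0.65 [303. 213.] [ 607. -155.   34.]
side drawer_front 0.59 [265. 192.] [594.  26.  45.]
side 
[... 941 characters left out ...]
55.  26.]
{'time': 1.35, 'joint_pos': array([ 5.83608114e+01,  7.47004148e+00,  8.52678569e+01, -1.12122769e-03,
        8.72640976e+01, -4.89518615e+00]), 'qd': array([-0.06842148,  0.06930558, -0.03493922, -0.06970055,  0.01353564,
        0.07076318]), 'joint_efforts': array([ 2.32761624e-05, -5.69313705e+01, -5.00848424e+01, -4.91696301e-04,
        1.20518584e-03, -8.06498974e-06]), 'tool_pos': array([270.00243794, 535.80130011, 231.30341085]), 'tcp_rot': array([-1.79997916e+02,  9.45535707e-04,  1.53256051e+02]), 'ft_force': array([ 0.21418729, -0.18454622, -0.10043441]), 'wrist_torque': array([-0.0382091 , -0.00837332, -0.01928522]), 'grip_force': 0.0, 'finger_gap': 85.44902506641846}
```

View pics/scene0.png

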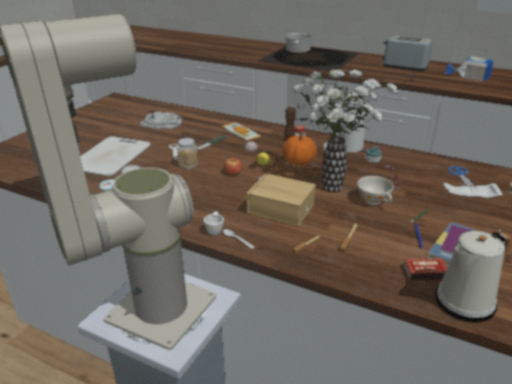

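View pics/side0.png

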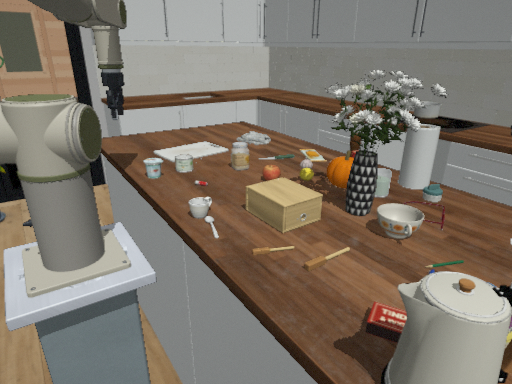

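>>> {"op": "send_rows", "data": {"steps": [[[7,-15.9,0],[0,0,-1.49]],[[7,-15.9,0],[0,0,-1.49]],[[7,-15.9,0],[0,0,-1.49]],[[7,-15.9,0],[0,0,-1.49]],[[7,-15.9,0],[0,0,-1.49]],[[7,-15.9,0],[0,0,-1.49]],[[7,-15.9,0],[0,0,-1.49]],[[6,-28.2,0],[0,0,-2.6]],[[6,-28.2,0],[0,0,-2.6]],[[6,-28.2,0],[0,0,-2.6]]]}}

```text
time: 2.6
tool_pos: [447.6, -54.1, 231.6]
tcp_rot: [180.0, -0.0, 45.5]
ft_force: [0.6, 0.2, 0.1]
finger_gap: 85.6
grip_force: 0.0
```

>>> {"op": "send_rows", "data": {"steps": [[[0,-8.5,0],[0,0,-0.72]],[[0,-8.5,0],[0,0,-0.72]],[[0,-8.5,0],[0,0,-0.72]],[[0,-8.5,0],[0,0,-0.72]],[[0,-8.5,0],[0,0,-0.72]],[[0,-8.5,0],[0,0,-0.72]]]}}

```text
time: 3.35
tool_pos: [447.6, -307.1, 231.0]
tcp_rot: [-179.9, 0.0, 4.6]
ft_force: [0.5, 0.5, 1.6]
finger_gap: 85.8
grip_force: 0.0
```

Run:
```python
from h import *
s=snap("wrist"); print(sense()["tool_pos"],sense()["tcp_rot"],sense()["time"])
cv2.imwrite("pics/w1.png",s["img"][...,::-1])
for l,z in [("rod_handle",9),("rod_tip",9),("hole",34),("box",0)]:
    for r in finder.pinpoint(l,"wrist")[:3]:
        p=px(r["at"]); print(l,round(r["confidence"],2),p.round(1),at_z(s,p,z).round(1))
for r in finder.trace("rod_handle","wrist")[:2]:
    v,u=np.nonzero(r["mask"]); w=np.array([at_z(s,p,9)[:2] for p in zip(u,v)],np.float32)
    (c,sz,a)=cv2.minAreaRect(w); print("rod",r["confidence"],c,sz,a,cv2.boxPoints((c,sz,a)).round().tolist())
for r in finder.trace("box","wrist")[:1]:
    m=r["mask"].astype(np.uint8); print("boxmask",r["confidence"],m.sum())
    c=max(cv2.findContours(m,0,2)[0],key=cv2.contourArea); print(cv2.approxPolyDP(c,4,True)[:,0].tolist())
```

```text
[ 447.89455254 -306.2693028   231.16481149] [-1.79955188e+02  3.01602647e-03  4.63998564e+00] 3.4
rod_handle 0.58 [192.1 190.8] [ 403.1 -227.7    9. ]
rod_tip 0.93 [216.3 130.4] [ 484.  -255.9    9. ]
rod_tip 0.68 [294.  39.] [ 605.1 -340.9    9. ]
rod_tip 0.23 [ 17.  197.3] [366.3  86.8   9. ]
hole 0.95 [150.9  41.7] [ 589.5 -174.1   34. ]
box 0.69 [91.1 53.2] [585.1 -72.2   0. ]
rod 0.95 (527.84375, -346.0527648925781) (152.84425354003906, 20.646148681640625) 2.0394561290740967 [[451.0, -338.0], [452.0, -359.0], [605.0, -354.0], [604.0, -333.0]]
rod 0.78 (438.0473937988281, -236.0362548828125) (15.800594329833984, 113.89977264404297) 70.73601531982422 [[382.0, -225.0], [489.0, -262.0], [494.0, -247.0], [387.0, -210.0]]
boxmask 0.8 16887
[[6, 3], [0, 60], [4, 114], [155, 101], [160, 0]]
```

View pics/w1.png

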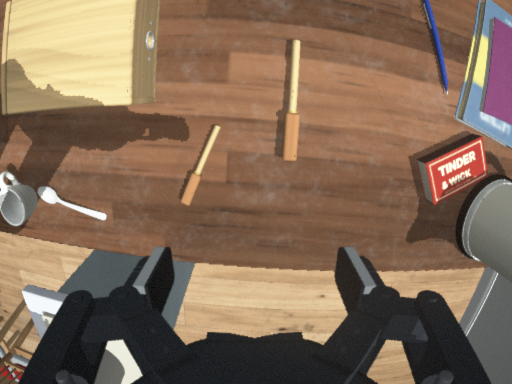

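>>> {"op": "send_rows", "data": {"steps": [[[0.6,-0.7,-2.2],[0,0,-0.02]],[[1.15,-1.35,-4.4],[0,0,-0.02]],[[1.15,-1.35,-4.4],[0,0,-0.02]],[[1.15,-1.35,-4.4],[0,0,-0.02]],[[1.15,-1.35,-4.4],[0,0,-0.02]]]}}

```text
time: 4.32
tool_pos: [483.6, -348.3, 102.3]
tcp_rot: [179.8, -0.2, 3.4]
ft_force: [0.1, -0.5, 1.2]
finger_gap: 85.2
grip_force: 0.0
```

Run:
```python
from h import *
s=snap("wrist"); print(sense()["tool_pos"],sense()["tcp_rot"],sense()["time"])
cv2.imwrite("pics/w2.png",cv2.resize(s["img"][...,::-1],(768,576)))
for l,z in [("rod_handle",9),("rod_tip",9),("hole",34)]:
    for r in finder.pinpoint(l,"wrist")[:2]:
        p=px(r["at"]); print(l,round(r["confidence"],2),p.round(1),at_z(s,p,z).round(1))
for r in finder.trace("rod_handle","wrist")[:1]:
    v,u=np.nonzero(r["mask"]); w=np.array([at_z(s,p,12)[:2] for p in zip(u,v)])
    for lo in range(int(w[:,0].min()),int(w[:,0].max()),15):
        q=w[(w[:,0]>=lo)&(w[:,0]<lo+15),1]; print(lo,q.min().round(1),q.max().round(1))
for n in("scene","side"):
    c=snap(n)
    for r in finder.pinpoint("hole",n)[:1]: print(n,r["confidence"],[x.round(3).tolist() for x in ray(c,px(r["at"]))])
r=finder.pinpoint("hole","wrist")[:1]; print([x.round(3).tolist() for x in ray(s,px(r[0]["at"]))] if r else 0)
```

```text
[ 483.71420218 -348.38206859  102.54339353] [179.82247097  -0.19086518   3.44612799] 4.375
rod_handle 0.79 [253.7 195. ] [ 484.3 -347.     9. ]
rod_handle 0.56 [129.3 263.6] [ 404.8 -228.1    9. ]
rod_tip 0.84 [256.   46.2] [ 605.6 -341.4    9. ]
rod_tip 0.66 [149.6 185.2] [ 487.6 -256.6    9. ]
hole 0.79 [51.3 69.8] [ 589.9 -174.9   34. ]
384 -231.3 -213.7
399 -237.7 -217.0
414 -242.6 -222.7
429 -245.1 -229.2
444 -249.5 -238.2
459 -255.3 -243.7
474 -261.7 -248.8
489 -261.8 -254.4
scene 0.77 [[-738.186, -685.635, 935.07], [0.793, 0.311, -0.533]]
side 0.67 [[-46.415, -886.78, 495.189], [0.613, 0.674, -0.434]]
[[564.309, -342.199, 245.063], [0.095, 0.618, -0.78]]
```

View pics/w2.png

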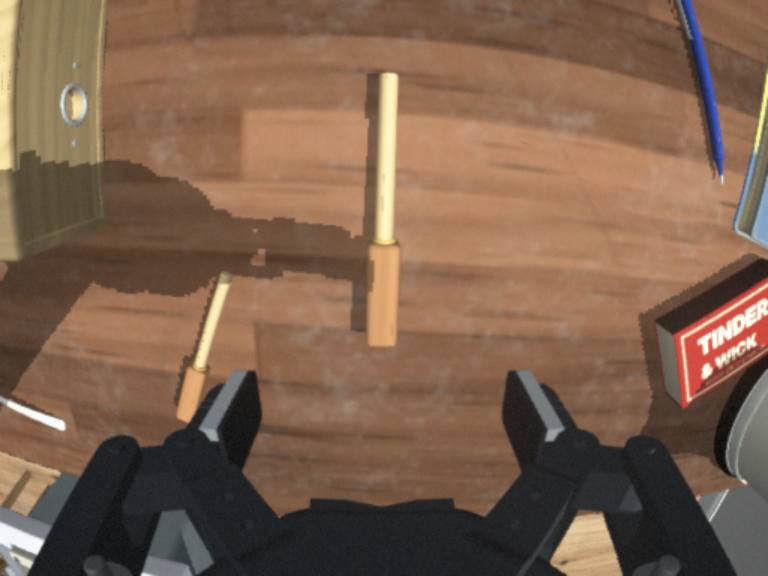

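Run:
```python
from h import *
s=snap("wrist"); g=cv2.cvtColor(s["img"],cv2.COLOR_RGB2GRAY).astype(float)
# bottom edge of the back panel
P=[]
for v in list(range(4,100,6))+list(range(118,140,4)):
    row=cv2.GaussianBlur(g,(3,3),0)[v,60:82]; d=np.diff(row); k=int(np.argmax(-d)) if v<105 else int(np.argmax(np.abs(d))); P.append((60.5+k,v))
P=np.array(P); print(P.tolist())
W=np.array([at_z(s,p,0)[:2] for p in P]); 
l=cv2.fitLine(W.astype(np.float32),cv2.DIST_HUBER,0,.5,.01).ravel(); print("dir",l,np.degrees(np.arctan2(l[1],l[0])))
n=np.array([-l[1],l[0]]); print("resid",((W-l[2:])@n).round(1))
for uv in [(49.3,69.5),(51.3,69.8)]:
    o,d=ray(s,uv); t=((l[2:]-o[:2])@n)/(d[:2]@n); print("hole",(o+d*t).round(1))
cv2.imwrite("pics/c.png",cv2.resize(s["img"][0:170,0:200,::-1],(800,680),interpolation=cv2.INTER_CUBIC)[:600])
```

```text
[[68.5, 4.0], [67.5, 10.0], [67.5, 16.0], [67.5, 22.0], [66.5, 28.0], [66.5, 34.0], [65.5, 40.0], [65.5, 46.0], [65.5, 52.0], [65.5, 58.0], [66.5, 64.0], [65.5, 70.0], [65.5, 76.0], [65.5, 82.0], [66.5, 88.0], [66.5, 94.0], [65.5, 118.0], [64.5, 122.0], [64.5, 126.0], [64.5, 130.0], [65.5, 134.0], [65.5, 138.0]]
dir [ 9.9998814e-01  4.8725037e-03  5.8958990e+02 -1.6591028e+02] 0.27917498
resid [ 1.   1.4  0.6 -0.1  0.5 -0.1  0.6  0.1 -0.3 -0.6 -2.1 -1.1 -1.3 -1.4
 -2.6 -2.6 -0.7  0.7  0.9  1.2  0.2  0.5]
hole [ 589.9 -165.9   23.9]
hole [ 589.8 -165.9   21. ]
```

View pics/c.png

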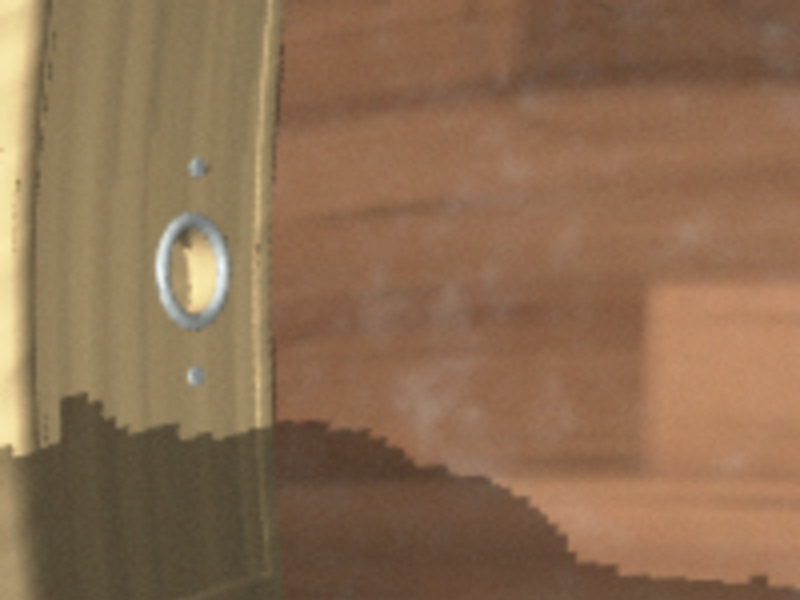

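>>> {"op": "send_rows", "data": {"steps": [[[0,0.03,-1.5],[0,0,-0.015]],[[0.0,0.03,-3.0],[0,0,-0.015]],[[0,0.03,-3.35],[0,0,-0.015]],[[0,0.03,-3.35],[0,0,-0.015]]]}}

```text
time: 5.38
tool_pos: [482.1, -346.5, -1.3]
tcp_rot: [-179.9, 0.1, 2.6]
ft_force: [-0.8, -0.3, 0.0]
finger_gap: 85.3
grip_force: 0.0
```

>>> {"op": "send_rows", "data": {"steps": [[[0.03,0,0.13],[0,0,0]],[[0.03,0,0.13],[0,0,0]],[[0.03,0,0.13],[0,0,0]],[[0.03,0,0.13],[0,0,0]],[[0.03,0,0.13],[0,0,0]],[[0.03,0,0.13],[0,0,0]]], "fingers": 1, "squeeze": 50}}

```text
time: 6.12
tool_pos: [483.8, -347.2, 3.6]
tcp_rot: [179.9, -0.1, 2.6]
ft_force: [-0.5, 0.5, 5.2]
finger_gap: 16.6
grip_force: 50.5
```

Run:
```python
from h import *
# pose of w2 (2nd look) rebuilt: camera origin + ray known from print; recompute with same relative pose
s=snap("wrist"); q=sense(); print(q["tool_pos"],q["finger_gap"],q["grip_force"],q["time"])
P=np.array(s["pose"]); 
s2=dict(s); P2=P.copy(); P2[:3,3]=[564.309,-342.199,245.063]
from scipy.spatial.transform import Rotation as R
P2[:3,:3]=R.from_euler("z",3.446-q["tcp_rot"][2],degrees=True).as_matrix()@P[:3,:3]; s2["pose"]=P2
print("check ray",ray(s2,(51.3,69.8))[1])
B=[at_z(s2,p,0)[:2] for p in [(70.5,0),(69.2,70),(68.2,143)]]; print("bottom edge",np.round(B,1).tolist())
for uv in [(48,67.7),(48.,68.2)]: print("hole z34",at_z(s2,uv,34).round(1))
```

```text
[ 483.77431488 -347.17352885    3.58648903] 16.92370231365682 50.50977051258087 6.175
check ray [ 0.09320289  0.61963652 -0.77933549]
bottom edge [[661.1, -164.7], [591.1, -169.8], [521.7, -167.1]]
hole z34 [ 591.8 -170.5   34. ]
hole z34 [ 591.3 -170.6   34. ]
```

>>> {"op": "send_rows", "data": {"steps": [[[0,0,1.0],[0,0,0]],[[0,0,1.6],[0,0,0.18]],[[1,0.2,1.6],[0,0,0.36]],[[2,0.4,1.6],[0,0,0.54]],[[3,0.58,1.6],[0,0,0.72]],[[3.67,0.58,1.6],[0,0,0.9]],[[3.67,0.58,1.6],[0,0,1.08]],[[3.67,0.58,1.2],[0,0,1.26]],[[3.67,0.58,0.83],[0,0,1.44]],[[3.67,0.58,0.83],[0,0,1.543]]]}}

```text
time: 7.42
tool_pos: [592.0, -328.4, 25.4]
tcp_rot: [-179.8, -0.1, 91.2]
ft_force: [0.8, 0.2, -1.3]
finger_gap: 16.6
grip_force: 49.7
```

>>> {"op": "send_rows", "data": {"steps": [[[0,0,0],[0,0,0]],[[0,0,0],[0,0,0]]]}}

```text
time: 7.68
tool_pos: [593.4, -329.3, 27.6]
tcp_rot: [180.0, -0.0, 90.8]
ft_force: [-0.1, -0.3, -0.9]
finger_gap: 16.5
grip_force: 49.7
```

Run:
```python
from h import *
q=sense(); print(q["tool_pos"],q["tcp_rot"],q["finger_gap"],q["time"])
s=snap("side"); w=snap("wrist")
for l in ("rod_tip","hole","rod_handle","drawer_front"):
    for r in finder.pinpoint(l,"side")[:2]: p=px(r["at"]); print("side",l,round(r["confidence"],2),p.round(1),at_z(s,p,34).round(1))
for l in ("rod_tip","rod_handle"):
    for r in finder.pinpoint(l,"wrist")[:2]: p=px(r["at"]); print("wrist",l,round(r["confidence"],2),p.round(1),at_z(w,p,34).round(1))
a=cv2.resize(s["img"][170:270,230:350,::-1],(720,600),interpolation=cv2.INTER_CUBIC); cv2.imwrite("pics/s2.png",a)
print("proj hole",proj(s,(591.5,-170,34)))
cv2.imwrite("pics/w3.png",w["img"][...,::-1])
```

```text
[ 593.35758179 -329.28588338   27.58862449] [ 1.79999876e+02 -1.63391241e-05  9.08360327e+01] 16.538563488785307 7.675
side rod_tip 0.72 [310.5 222.4] [ 586.4 -214.2   34. ]
side rod_tip 0.69 [296.2 248.4] [ 461.5 -302.7   34. ]
side hole 0.63 [303.8 213.3] [ 609.8 -157.6   34. ]
side rod_handle 0.68 [261.  251.3] [ 380.8 -266.3   34. ]
side rod_handle 0.65 [339.1 238.1] [ 588.9 -323.7   34. ]
side drawer_front 0.47 [263.2 192.6] [600.5  44.1  34. ]
wrist rod_tip 0.73 [ 82.4 122.9] [ 504.9 -256.5   34. ]
wrist rod_tip 0.67 [254.7  13.6] [ 592. -208.   34.]
wrist rod_handle 0.85 [252.3 255.1] [ 592.7 -327.4   34. ]
proj hole (np.float64(301.803943857541), np.float64(216.2832018171672))
```

View pics/s2.png

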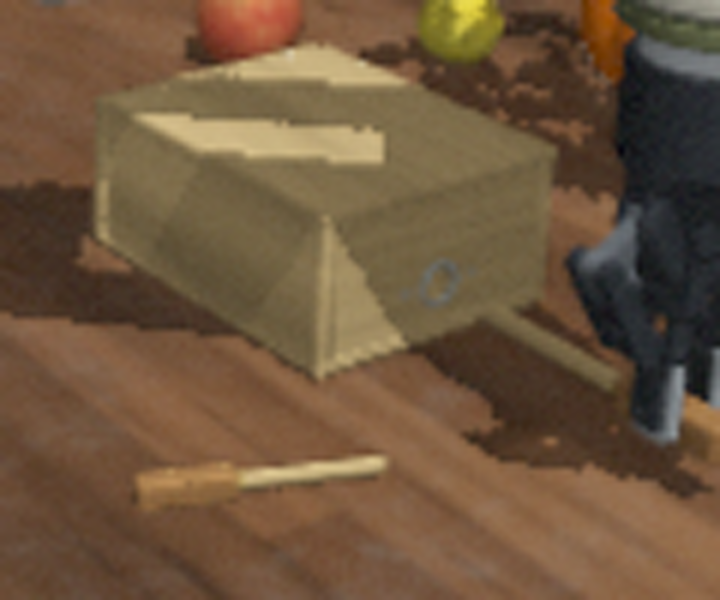

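Run:
```python
from h import *
s=snap("side")
c=lambda x,y:(x/6+230-.4,y/6+170-.4)
print("tip proj",np.round(proj(s,(592,-208.7,33)),1),"obs",c(487,312))
print("hole",at_z(s,c(438,283),34).round(1))
for n,p,z in [("backbottomL",(318,375),0),("backtopL",(322,218),90),("backtopR",(555,150),90),("fronttopL",(98,103),89)]: print(n,at_z(s,c(*p),z).round(1))
m=finder.trace("box","side")
```

```text
tip proj [310.7 221.5] obs (310.7666666666667, 221.6)
hole [ 591.4 -173.8   34. ]
backbottomL [ 523.7 -167.5    0. ]
backtopL [ 513.3 -179.1   90. ]
backtopR [ 660.6 -176.4   90. ]
fronttopL [505.2   2.3  89. ]
```

>>> {"op": "send_rows", "data": {"steps": [[[0,0.5,0.03],[0,0,0]],[[-0.02,1.0,0.03],[0,0,0]],[[-0.03,1.4,0.03],[0,0,0]],[[-0.03,1.75,0.03],[0,0,0]],[[-0.03,1.9,0.03],[0,0,0]],[[-0.03,1.9,0.03],[0,0,0]]]}}

```text
time: 8.93
tool_pos: [592.6, -272.1, 28.7]
tcp_rot: [180.0, 0.0, 91.0]
ft_force: [-0.4, -0.8, -0.9]
finger_gap: 16.7
grip_force: 49.7
```

>>> {"op": "send_rows", "data": {"steps": [[[0,0.13,0],[0,0,0]],[[0,0.22,0],[0,0,0]],[[0,0.22,0],[0,0,0]],[[0,0.22,0],[0,0,0]]]}}

```text
time: 9.43
tool_pos: [592.5, -266.6, 28.8]
tcp_rot: [180.0, 0.1, 90.9]
ft_force: [-1.0, -5.0, -0.6]
finger_gap: 16.9
grip_force: 49.8
```

Run:
```python
from h import *
s=snap("side"); print(sense()["tool_pos"],sense()["ft_force"])
cv2.imwrite("pics/s3.png",cv2.resize(s["img"][160:270,220:350,::-1],(709,600),interpolation=cv2.INTER_CUBIC))
```

```text
[ 592.49938663 -266.65139016   28.79108855] [-0.65633922 -4.96049771 -0.51343663]
```

View pics/s3.png

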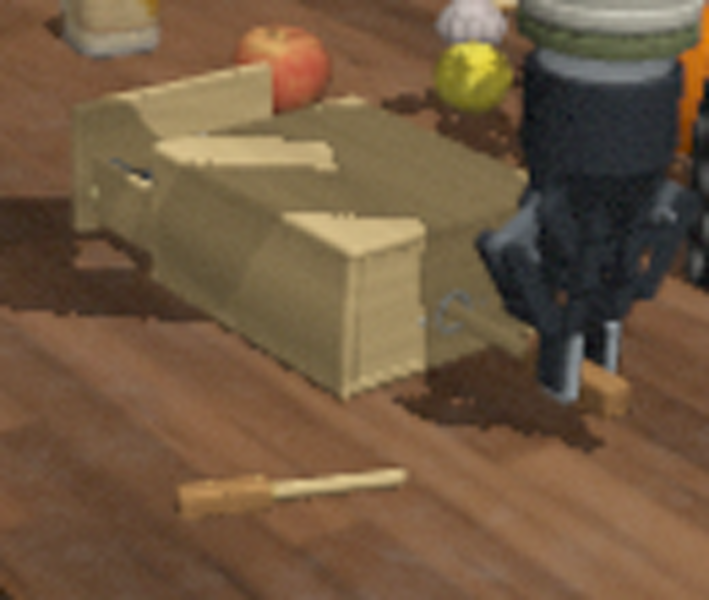

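>>> {"op": "send_rows", "data": {"steps": [[[0,0.08,0],[0,0,0]],[[0,0.08,0],[0,0,0]],[[0,0.08,0],[0,0,0]],[[0,-0.6,0],[0,0,0]],[[0.02,-1.8,0],[0,0,0]],[[0.04,-2.7,0],[0,0,0]],[[0.04,-2.7,-0.4],[0,0,0]],[[0.04,-2.7,-0.75],[0,0,0]],[[0.04,-2.7,-0.82],[0,0,0]],[[0.04,-2.7,-0.82],[0,0,0]]]}}

```text
time: 10.72
tool_pos: [593.4, -345.6, 3.3]
tcp_rot: [-179.9, -0.0, 91.0]
ft_force: [-1.3, -0.3, 0.8]
finger_gap: 17.0
grip_force: 50.7
```

Run:
```python
from h import *
s=snap("side"); print(sense()["tool_pos"],sense()["ft_force"])
w=snap("scene")
A=[]
for n,c in(("side",s),("scene",w)):
  for l in("drawer_front","cutout","nibs","cell_mid"):
    for r in finder.pinpoint(l,n)[:2]: p=px(r["at"]); print(n,l,round(r["confidence"],2),p.round(1),at_z(c,p,{"drawer_front":45,"cutout":44,"nibs":50,"cell_mid":8}[l]).round(1))
cv2.imwrite("pics/s4.png",s["img"][...,::-1])
```

```text
[ 593.44962534 -345.61600695    3.27966048] [-0.17072776 -0.59584146  0.44586976]
side drawer_front 0.71 [244.6 181.1] [590.8 149.3  45. ]
side cutout 0.71 [245.5 189.6] [551.1  79.1  44. ]
side nibs 0.78 [245.2 187.4] [552.9  84.   50. ]
side cell_mid 0.53 [201.  180.6] [502.4 330.8   8. ]
scene drawer_front 0.73 [225.9 186.3] [576.2 135.4  45. ]
scene cutout 0.74 [237.9 194.4] [547.4  69.2  44. ]
scene nibs 0.66 [235.1 194.7] [532.5  71.8  50. ]
scene cell_mid 0.46 [172.4 199.6] [460.7 294.1   8. ]
```

>>> {"op": "send_rows", "data": {"steps": [[[0,0,0],[0,0,0]],[[0,0,0],[0,0,0]],[[0,0,0],[0,0,0]],[[0,0,0.4],[0,0,0]],[[0,0,2],[0,0,0]],[[-1,0,4],[0,0,0.15]],[[-2,1.2,5],[0,0,0.3]],[[-3,3,6],[0,0,0.45]],[[-3,5,6],[0,0,0.6]],[[-3,7,6],[0,0,0.75]]], "fingers": 0}}

```text
time: 12.48
tool_pos: [503.8, -135.6, 186.1]
tcp_rot: [179.9, 0.2, 134.1]
ft_force: [0.9, 0.4, 0.5]
finger_gap: 85.2
grip_force: 0.0
```

>>> {"op": "send_rows", "data": {"steps": [[[0,2,0],[0,0,0.15]],[[0,4,0],[0,0,0.3]],[[0,6,0],[0,0,0.45]],[[0,8,0],[0,0,0.6]],[[0,10,0],[0,0,0.75]],[[0,12,0],[0,0,0.82]],[[0,14,0],[0,0,0.82]],[[0,15,-1],[0,0,0.82]],[[0,15,-2],[0,0,0.82]],[[0,15,-2],[0,0,0.82]]]}}

```text
time: 13.72
tool_pos: [501.6, 312.8, 121.7]
tcp_rot: [-179.9, -0.3, -179.0]
ft_force: [0.1, 0.1, 0.6]
finger_gap: 85.5
grip_force: 0.0
```

Run:
```python
from h import *
s=snap("wrist"); q=sense();print(q["tool_pos"],q["tcp_rot"],q["time"])
cv2.imwrite("pics/w5.png",cv2.resize(s["img"][...,::-1],(768,576)))
for l,z in [("cell_mid",8),("cutout",44),("nibs",50),("drawer_front",45)]:
    for r in finder.pinpoint(l,"wrist")[:2]:
        p=px(r["at"]); print(l,round(r["confidence"],2),p.round(1),at_z(s,p,z).round(1))
for r in finder.trace("cell_mid","wrist")[:2]:
    v,u=np.nonzero(r["mask"]); w=np.array([at_z(s,p,10)[:2] for p in zip(u,v)],np.float32)
    print(r["confidence"],len(u),cv2.minAreaRect(w))
```

```text
[502.98854606 312.98944098 123.79495027] [-1.79948698e+02 -8.90817783e-02 -1.79060622e+02] 13.775
cell_mid 0.58 [245.8 172.9] [488.  306.3   8. ]
cutout 0.91 [ 34.7 240.5] [551.4  85.5  44. ]
nibs 0.65 [ 30.6 243.4] [552.   83.9  50. ]
drawer_front 0.75 [ 76.9 273.6] [584.7 134.3  45. ]
0.56 901 ((489.15679931640625, 307.1935729980469), (15.227076530456543, 50.594566345214844), 31.823518753051758)
```

View pics/w5.png

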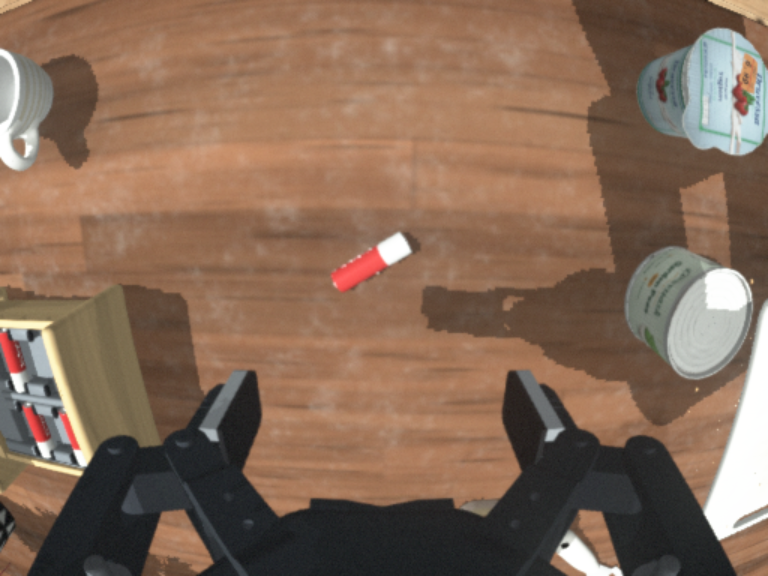

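>>> {"op": "send_rows", "data": {"steps": [[[-0.48,-0.21,0],[0,0,-0.18]],[[-0.48,-0.21,-0.4],[0,0,-0.36]],[[-0.48,-0.21,-0.8],[0,0,-0.54]],[[-0.48,-0.21,-1.2],[0,0,-0.72]],[[-0.48,-0.21,-1.6],[0,0,-0.9]],[[-0.48,-0.21,-2.2],[0,0,-1.033]],[[-0.48,-0.21,-2.2],[0,0,-1.033]],[[-0.48,-0.21,-2.2],[0,0,-1.033]]]}}

```text
time: 15.02
tool_pos: [489.9, 307.2, 59.1]
tcp_rot: [179.9, 0.0, 121.9]
ft_force: [-0.8, 0.6, 0.1]
finger_gap: 85.3
grip_force: 0.0
```

Run:
```python
from h import *
s=snap("wrist"); q=sense();print(q["tool_pos"],q["tcp_rot"],q["time"])
r=finder.pinpoint("cell_mid","wrist")[:1]
for r in r: p=px(r["at"]); print(r["confidence"],p,at_z(s,p,8).round(1))
for r in finder.trace("cell_mid","wrist")[:2]:
    v,u=np.nonzero(r["mask"]); w=np.array([at_z(s,p,10)[:2] for p in zip(u,v)],np.float32)
    print(r["confidence"],len(u),cv2.minAreaRect(w))
```

```text
[490.11400363 307.2815508   59.2655118 ] [1.79892093e+02 1.02014809e-02 1.21869660e+02] 15.075
0.86 [251.392  214.6176] [488.8 307.3   8. ]
0.74 1410 ((489.54266357421875, 306.9090576171875), (14.093862533569336, 53.576873779296875), 32.509979248046875)
```

>>> {"op": "send_rows", "data": {"steps": [[[-0.04,0,-0.9],[0,0,0.01]],[[-0.04,0,-1.7],[0,0,0.01]],[[-0.04,0,-1.88],[0,0,0.01]],[[-0.04,0,-1.88],[0,0,0.01]]]}}

```text
time: 15.68
tool_pos: [488.3, 307.1, 1.9]
tcp_rot: [180.0, 0.0, 122.3]
ft_force: [-0.1, -0.8, 0.3]
finger_gap: 85.4
grip_force: 0.0
```

>>> {"op": "send_rows", "data": {"steps": [[[0,0,0],[0,0,0]],[[0,0,0],[0,0,0]],[[0,0,0],[0,0,0]],[[0,0,0],[0,0,0]],[[0,0,0],[0,0,0]]], "fingers": 1, "squeeze": 60}}

```text
time: 16.3
tool_pos: [488.5, 307.3, 2.0]
tcp_rot: [179.9, 0.0, 122.3]
ft_force: [0.3, -0.1, 4.2]
finger_gap: 14.3
grip_force: 58.8
```

>>> {"op": "send_rows", "data": {"steps": [[[0,0,1],[0,0,0]],[[0,0,3],[0,0,0.18]],[[0.5,-1,4.9],[0,0,0.36]],[[1.2,-2.5,4.9],[0,0,0.54]],[[2,-4,4.9],[0,0,0.72]],[[2.22,-5.5,4.9],[0,0,0.9]],[[2.22,-6.2,4.9],[0,0,1.025]],[[2.22,-6.2,4.9],[0,0,1.025]],[[2.22,-6.2,4.9],[0,0,1.025]]]}}

```text
time: 17.42
tool_pos: [554.5, 121.6, 148.3]
tcp_rot: [180.0, -0.0, -179.1]
ft_force: [-0.9, 0.4, -0.5]
finger_gap: 14.3
grip_force: 58.7
```

Run:
```python
from h import *
import pickle
s=snap("wrist"); q=sense();print(q["tool_pos"],q["tcp_rot"],q["time"],q["finger_gap"])
pickle.dump({k:s[k] for k in("img","K","pose","fish")},open("w6.pkl","wb"))
cv2.imwrite("pics/w6.png",cv2.resize(s["img"][...,::-1],(768,576)))
for l,z in [("cutout",44),("nibs",50),("drawer_front",45)]:
    for r in finder.pinpoint(l,"wrist")[:1]:
        p=px(r["at"]); print(l,round(r["confidence"],2),p.round(1),at_z(s,p,z).round(1))
for r in finder.pinpoint("cell_mid","wrist")[:4]: p=px(r["at"]); print("cell",round(r["confidence"],2),p,at_z(s,p,44).round(1),at_z(s,p,q["tool_pos"][2]+6).round(1))
```

```text
[554.46469411 121.91386464 148.38046765] [ 1.79980838e+02 -1.17566692e-02 -1.79029335e+02] 17.475 13.825409650410782
cutout 0.63 [208.1 188.9] [553.7  82.5  44. ]
nibs 0.85 [203.6 191.6] [554.2  79.4  50. ]
drawer_front 0.84 [270.9 219.9] [581.9 138.6  45. ]
cell 0.83 [252.5184 259.3152] [624.5 122.6  44. ] [556.8 121.9 154.4]
```

View pics/w6.png

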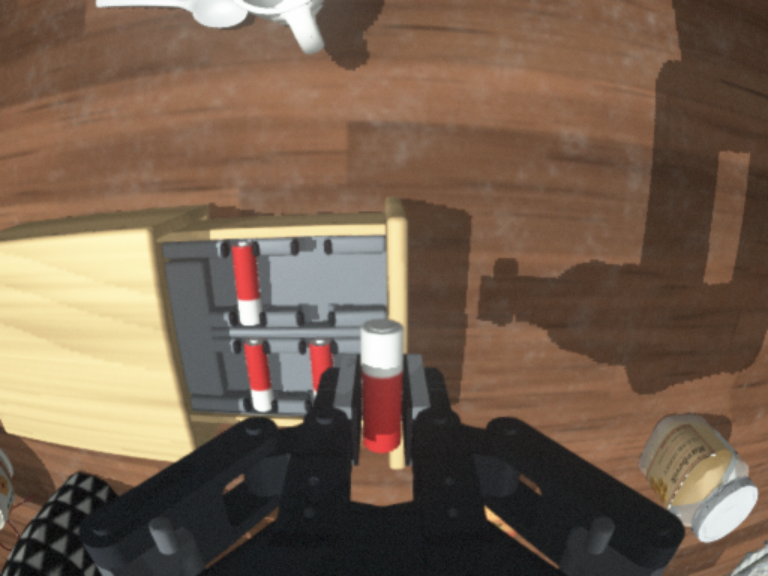

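Run:
```python
from h import *
import pickle
s=pickle.load(open("w6.pkl","rb"))
c=lambda x,y:(x/1.5-.2,y/1.5-.2)
print("nib mid z50",at_z(s,c(314,282),50).round(1))
print("nbr same row ends z47",at_z(s,c(243,243),44).round(1),at_z(s,c(250,324),44).round(1))
for r in finder.trace("cutout","wrist")[:1]: pass
h=s["img"].astype(int); red=((h[...,0]>150)&(h[...,1]<70)).astype(np.uint8)
n,_,st,ce=cv2.connectedComponentsWithStats(red)
for i in range(1,n):
    if st[i,4]>40: print(ce[i],st[i,4],at_z(s,ce[i],47).round(1))
print("front top edge z87 outer",at_z(s,c(406,215),87).round(1),at_z(s,c(404,300),87).round(1),at_z(s,c(408,450),87).round(1))
x=cv2.resize(s["img"][150:225,140:280,::-1],(800,429),interpolation=cv2.INTER_CUBIC); cv2.imwrite("pics/c6.png",x)
```

```text
nib mid z50 [550.7  84.4  50. ]
nbr same row ends z47 [529.3  41.6  44. ] [580.5  42.   44. ]
[166.30935252 182.16546763] 139 [547.   45.5  47. ]
[173.27516779 245.06040268] 149 [609.6  46.7  47. ]
[216.24193548 241.33870968] 62 [603.9  88.6  47. ]
[255.65540541 293.91891892] 148 [664.8 126.4  47. ]
front top edge z87 outer [505.6 133.4  87. ] [547.3 133.8  87. ] [639.9 139.7  87. ]
```

View pics/c6.png

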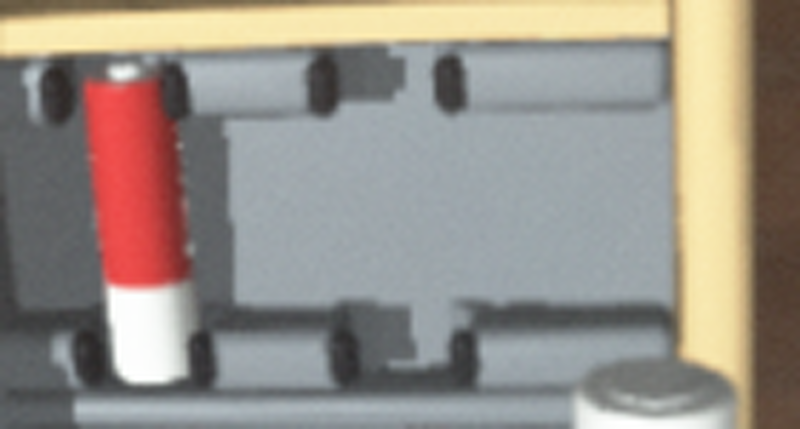

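Run:
```python
from h import *
import pickle
s=pickle.load(open("w6.pkl","rb"))
c=lambda x,y:(140+x/5.714-.4,150+y/5.714-.4)
for n,p,z in [("nibmid",(394.5,220),50),("nib nearL",(322,85),50),("nib nearR",(450,83),50),("nib farL",(343,357),50),("nib farR",(463,355),50),("nbr nibs",(131,224),50),("nbr near",(126,82),52),("nbr far",(152,382),52),("nbr2 near",(0,0),52)]: print(n,at_z(s,c(*p),z).round(1))
c=lambda x,y:(x/1.5-.2,y/1.5-.2)
print("nbr3 near/far",at_z(s,c(256,340),52).round(1),at_z(s,c(262,411),52).round(1))
print("held near/far top",[at_z(s,c(*p),148.4+6.3+8.3).round(1) for p in((381,330),(381,452))])
# same lattice viewed through the earlier wrist picture
```

```text
nibmid [551.   83.9  50. ]
nib nearL [530.2  73.6  50. ]
nib nearR [529.8  92.7  50. ]
nib farL [573.4  75.   50. ]
nib farR [572.6  93.9  50. ]
nbr nibs [552.2  42.5  50. ]
nbr near [529.3  43.9  52. ]
nbr far [577.7  44.2  52. ]
nbr2 near [516.6  24.5  52. ]
nbr3 near/far [587.5  47.4  52. ] [639.6  45.8  52. ]
held near/far top [array([529.8, 122.2, 163. ]), array([578.8, 123. , 163. ])]
```

>>> {"op": "send_rows", "data": {"steps": [[[-0.06,-0.7,0],[0,0,0]],[[-0.06,-1.25,-0.5],[0,0,0.005]],[[-0.06,-1.25,-1.5],[0,0,0.005]],[[-0.06,-1.25,-2.5],[0,0,0.005]],[[-0.06,-1.25,-2.85],[0,0,0.005]],[[-0.06,-1.25,-2.85],[0,0,0.005]],[[-0.06,-1.25,-2.85],[0,0,0.005]]]}}

```text
time: 18.6
tool_pos: [553.8, 83.3, 64.3]
tcp_rot: [180.0, 0.1, -178.7]
ft_force: [0.5, -0.3, -0.2]
finger_gap: 14.2
grip_force: 58.7
```

Run:
```python
from h import *
s=snap("wrist"); q=sense();print(q["tool_pos"],q["tcp_rot"],q["time"],q["finger_gap"],q["ft_force"])
cv2.imwrite("pics/w7.png",cv2.resize(s["img"][180:384,100:400,::-1],(800,544),interpolation=cv2.INTER_CUBIC))
```

```text
[554.00715726  83.46544701  64.5084533 ] [ 1.79995785e+02  1.40353297e-01 -1.78673281e+02] 18.65 14.167539421495471 [ 0.45439476 -0.02157962 -0.31738259]
```

View pics/w7.png

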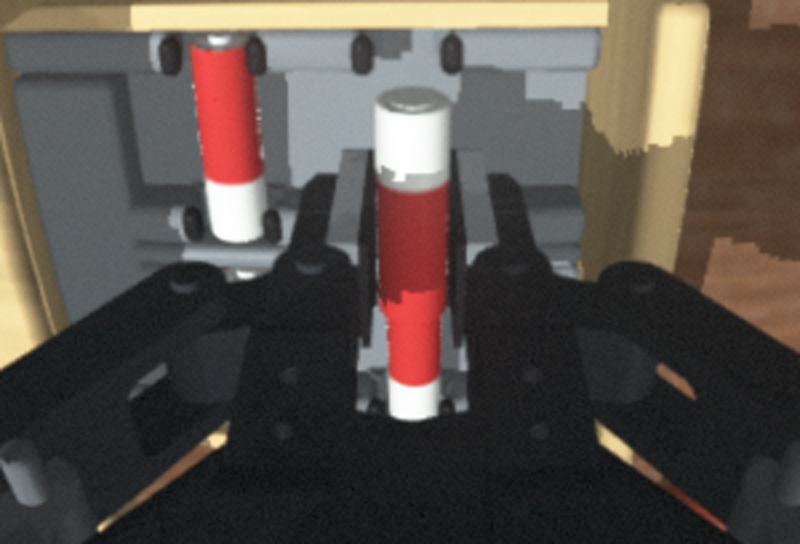

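Run:
```python
from h import *
s=snap("wrist"); c=lambda x,y:(100+x/2.667-.3,180+y/2.667-.3)
for n,p,z in [("nearL",(361,53),50),("nearR",(451,53),50),("nbr nearL",(170,54),50),("nbr nearR",(255,54),50),("nbr farL",(193,222),50),("nbr farR",(271,222),50),("nbr red near",(221,44),52),("nbr far",(239,240),52),("row2 nearR (3rd cell far nibs?)",(375,405),50),("held near top",(413,92),64.5+6.3+8),("held axis",(413,250),64.5+6.3+8)]: print(n,at_z(s,c(*p),z).round(1))
```

```text
nearL [530.1  73.3  50. ]
nearR [529.6  92.3  50. ]
nbr nearL [531.4  31.5  50. ]
nbr nearR [530.9  50.6  50. ]
nbr farL [574.2  32.9  50. ]
nbr farR [572.9  52.1  50. ]
nbr red near [528.1  43.7  52. ]
nbr far [577.2  44.4  52. ]
row2 nearR (3rd cell far nibs?) [632.6  76.5  50. ]
held near top [526.5  84.1  78.8]
held axis [559.8  85.   78.8]
```

>>> {"op": "send_rows", "data": {"steps": [[[-0.11,-0.035,0],[0,0,0.012]],[[-0.11,-0.035,0],[0,0,0.012]],[[-0.11,-0.035,-0.3],[0,0,0.012]],[[-0.11,-0.035,-0.5],[0,0,0.012]],[[-0.11,-0.035,-0.6],[0,0,0.012]],[[-0.11,-0.035,-0.6],[0,0,0.012]]]}}

```text
time: 19.45
tool_pos: [549.4, 82.4, 44.4]
tcp_rot: [-180.0, -0.0, -178.0]
ft_force: [1.7, -0.3, -1.9]
finger_gap: 14.1
grip_force: 58.6
```

>>> {"op": "send_rows", "data": {"steps": [[[0.02,0,-0.08],[0,0,0]],[[0.02,0,-0.14],[0,0,0]],[[0.02,0,-0.18],[0,0,0]],[[0.02,0,-0.18],[0,0,0]],[[0.02,0,-0.18],[0,0,0]]]}}

```text
time: 20.08
tool_pos: [550.1, 82.4, 39.3]
tcp_rot: [-180.0, -0.0, -178.0]
ft_force: [2.7, -0.2, -3.2]
finger_gap: 13.8
grip_force: 58.5
```

Run:
```python
from h import *
q=sense();print(q["tool_pos"],q["tcp_rot"],q["time"],q["finger_gap"],q["ft_force"],q["wrist_torque"])
```

```text
[550.10557097  82.43496673  39.28188974] [-1.79998363e+02 -2.45905511e-03 -1.77985004e+02] 20.075 13.837777749604491 [ 2.7460964  -0.23244183 -3.17967461] [-0.00564259 -0.34301516 -0.07473357]
```

>>> {"op": "send_rows", "data": {"steps": [[[0.05,0,-0.04],[0,0,0]],[[0.05,0,-0.06],[0,0,0]],[[0.05,0,-0.06],[0,0,0]],[[0.05,0,-0.06],[0,0,0]]]}}

```text
time: 20.58
tool_pos: [551.1, 82.4, 37.9]
tcp_rot: [-180.0, -0.1, -178.0]
ft_force: [-5.7, -0.9, 4.6]
finger_gap: 14.0
grip_force: 59.4
```

>>> {"op": "send_rows", "data": {"steps": [[[-0.01,0,0.02],[0,0,0]],[[-0.01,0,0.02],[0,0,0]],[[-0.01,0,0.02],[0,0,0]],[[-0.01,0,1],[0,0,0]],[[-0.01,0,2.2],[0,0,0]],[[-0.01,0,2.2],[0,0,0]]], "fingers": 0.7}}

```text
time: 21.32
tool_pos: [554.5, 82.7, 107.9]
tcp_rot: [180.0, 0.4, -178.0]
ft_force: [0.2, 0.4, -0.4]
finger_gap: 25.6
grip_force: 0.0
```

Run:
```python
from h import *
s=snap("wrist");q=sense();print(q["tool_pos"],q["tcp_rot"],q["time"],q["finger_gap"],q["ft_force"])
for l,z in (("cell_mid",44),("cutout",44),("drawer_front",45)):
  for r in finder.pinpoint(l,"wrist")[:4]: p=px(r["at"]); print(l,round(r["confidence"],2),p.round(1),at_z(s,p,z).round(1))
h=s["img"].astype(int); red=((h[...,0]-np.maximum(h[...,1],h[...,2])>50)&(h[...,1]<110)).astype(np.uint8)
n,_,st,ce=cv2.connectedComponentsWithStats(red)
for i in range(1,n):
    if st[i,4]>80: print(ce[i].round(1),st[i].tolist(),at_z(s,ce[i],46).round(1))
for r in finder.trace("cell_mid","wrist")[:4]: print(r["confidence"],(np.array(r["box"])*[512,384,512,384]).round())
cv2.imwrite("pics/w8.png",s["img"][...,::-1])
```

```text
[553.15699652  82.62425649 105.80788678] [ 179.98874162    0.26005183 -177.98141195] 21.375 25.732764691881236 [ 0.97574979  0.33292187 -0.65421345]
cell_mid 0.97 [252.3 202.8] [551.4  82.5  44. ]
drawer_front 0.75 [317.  241.2] [582.  134.9  45. ]
[197.8 196. ] [188, 175, 21, 43, 763] [546.8  42.1  46. ]
[253.7 217.6] [245, 197, 19, 42, 710] [562.4  83.9  46. ]
[196.7 258. ] [194, 250, 8, 20, 91] [600.4  39.2  46. ]
[254.4 268.7] [246, 251, 18, 36, 549] [608.2  86.2  46. ]
[341.7 350.4] [331, 341, 28, 20, 237] [714.9 181.9  46. ]
0.94 [245. 170.  24.  68.]
```

>>> {"op": "send_rows", "data": {"steps": [[[-0.05,0.02,0],[0,0,0]],[[-0.05,0.02,-0.5],[0,0,0]],[[-0.05,0.02,-1.0],[0,0,0]],[[-0.05,0.02,-1.5],[0,0,0]],[[-0.05,0.02,-1.7],[0,0,0]],[[-0.05,0.02,-1.78],[0,0,0]],[[-0.05,0.02,-1.78],[0,0,0]]], "fingers": 1}}

```text
time: 22.45
tool_pos: [548.7, 83.1, 52.1]
tcp_rot: [-180.0, -0.2, -178.0]
ft_force: [-17.3, -1.2, 26.2]
finger_gap: 0.3
grip_force: 13.0
```

>>> {"op": "send_rows", "data": {"steps": [[[0,0,0.6],[0,0,0]],[[0,0,2.3],[0,0,-0.18]],[[0.3,0.8,3],[0,0,-0.36]],[[0.7,1.8,3],[0,0,-0.54]],[[1.0,2.8,3],[0,0,-0.72]],[[1.0,3.6,3],[0,0,-0.9]],[[1.0,3.6,3],[0,0,-1.08]],[[1.0,3.6,2.5],[0,0,-1.26]],[[1.0,3.6,1.5],[0,0,-1.44]],[[1.0,3.6,0.5],[0,0,-1.57]]]}}

```text
time: 23.7
tool_pos: [580.5, 191.3, 65.1]
tcp_rot: [179.9, -0.0, 91.8]
ft_force: [-0.1, 0.8, 0.7]
finger_gap: 0.2
grip_force: 0.0
```

Run:
```python
from h import *
s=snap("wrist");q=sense();print(q["tool_pos"],q["tcp_rot"],q["time"],q["finger_gap"],q["ft_force"])
for l,z in (("cell_mid",44),("cutout",44),("drawer_front",45),("nibs",50)):
  for r in finder.pinpoint(l,"wrist")[:4]: p=px(r["at"]); print(l,round(r["confidence"],2),p.round(1),at_z(s,p,z).round(1))
t=snap("side")
for l,z in (("cell_mid",44),("drawer_front",45)):
  for r in finder.pinpoint(l,"side")[:4]: p=px(r["at"]); print("side",l,round(r["confidence"],2),p.round(1),at_z(t,p,z).round(1))
```

```text
[577.36062116 190.42341659  59.97093546] [-1.79700505e+02  6.56414498e-02  9.14458808e+01] 23.75 -0.22768985106442313 [-3.05763059 -0.52965763 -3.65639413]
drawer_front 0.84 [251.9 306.8] [581.1 134.6  45. ]
nibs 0.31 [253.2 304. ] [581.8 141.5  50. ]
side cell_mid 0.53 [247.8 184.7] [582.5 114.3  44. ]
```

>>> {"op": "send_rows", "data": {"steps": [[[0,-0.8,1.5],[0,0,0]],[[0,-1.4,3],[0,0,0]],[[0,-1.4,3],[0,0,0]],[[0,-1.4,3],[0,0,0]]]}}

```text
time: 24.6
tool_pos: [580.2, 149.2, 156.1]
tcp_rot: [179.9, -0.0, 92.1]
ft_force: [-0.6, -0.0, -0.8]
finger_gap: -0.0
grip_force: 0.0
```

Run:
```python
from h import *
s=snap("wrist");q=sense();print(q["tool_pos"],q["tcp_rot"],q["time"],q["ft_force"])
cv2.imwrite("pics/w9.png",s["img"][...,::-1])
for l,z in (("cell_mid",44),("cutout",44),("drawer_front",45)):
  for r in finder.pinpoint(l,"wrist")[:4]: p=px(r["at"]); print(l,round(r["confidence"],2),p.round(1),at_z(s,p,z).round(1))
h=s["img"].astype(int)
red=((h[...,0]-np.maximum(h[...,1],h[...,2])>50)&(h[...,1]<110)).astype(np.uint8)
n,lab,st,ce=cv2.connectedComponentsWithStats(red)
for i in range(1,n):
    if st[i,4]>80:
        v,u=np.nonzero(lab==i); w=np.array([at_z(s,p,44)[:2] for p in zip(u,v)],np.float32); print(st[i].tolist(),[np.round(x,1) for x in cv2.minAreaRect(w)])
for r in finder.trace("cell_mid","wrist")[:4]:
    v,u=np.nonzero(r["mask"]); w=np.array([at_z(s,p,44)[:2] for p in zip(u,v)],np.float32); print(r["confidence"],(np.array(r["box"])*[512,384,512,384]).round(),[np.round(x,1) for x in cv2.minAreaRect(w)])
```

```text
[579.45506766 149.23875665 154.92047811] [-1.79964333e+02 -4.47271862e-03  9.20903734e+01] 24.65 [ 0.42205641  0.00990792 -1.21175101]
cell_mid 0.67 [225.  252.4] [554.7  83.2  44. ]
cell_mid 0.27 [223.3 250.6] [553.   85.2  44. ]
cutout 0.9 [219.9 249.7] [549.7  86.   44. ]
drawer_front 0.24 [220.6 250.3] [550.5  86.   45. ]
[392, 98, 38, 69, 775] [array([724.4, 213.4]), array([67.4, 36.7]), np.float64(88.3)]
[215, 246, 15, 14, 160] [array([551.6,  83.2]), array([15.1, 13.8]), np.float64(88.9)]
[279, 246, 16, 13, 175] [array([615.2,  85.7]), array([15.5, 13.8]), np.float64(1.2)]
[468, 248, 44, 85, 1603] [array([939.1,  -9.8]), array([ 87.6, 157.3]), np.float64(31.9)]
0.59 [196. 243.  35.  18.] [array([543.5,  82.6]), array([17.6, 29.6]), np.float64(86.8)]
```

>>> {"op": "send_rows", "data": {"steps": [[[0.05,0.9,-0.5],[0,0,0]],[[0.05,1.4,-2.2],[0,0,0]],[[0.05,1.4,-3.7],[0,0,0]],[[0.05,1.4,-3.7],[0,0,0]],[[0.05,0.8,-3.7],[0,0,0]],[[0.05,0.2,-3.7],[0,0,0]],[[0.08,-0.4,-3.7],[0,0,0]],[[0.1,-1.0,-3.7],[0,0,0]],[[0.12,-1.6,-3.7],[0,0,0]],[[0.14,-2.2,-3.7],[0,0,0]]]}}

```text
time: 26.1
tool_pos: [584.7, 82.0, 45.2]
tcp_rot: [179.9, -0.0, 92.1]
ft_force: [0.6, 3.9, 4.9]
finger_gap: -0.1
grip_force: 0.0
```

>>> {"op": "send_rows", "data": {"steps": [[[0.02,-0.5,0],[0,0,0]],[[0.03,-0.9,0],[0,0,0]],[[0.05,-1.25,0],[0,0,0]],[[0.05,-1.4,0],[0,0,0]],[[0.05,-1.5,0],[0,0,0]],[[0.05,-1.5,0],[0,0,0]]]}}

```text
time: 26.85
tool_pos: [586.1, 39.4, 45.1]
tcp_rot: [179.9, -0.2, 92.1]
ft_force: [0.1, 9.9, 6.4]
finger_gap: 0.0
grip_force: 0.0
```

>>> {"op": "send_rows", "data": {"steps": [[[0,-0.1,0],[0,0,0]],[[0,-0.2,0],[0,0,0]],[[0,-0.25,0],[0,0,0]],[[0,-0.25,0],[0,0,0]]]}}

```text
time: 27.35
tool_pos: [586.1, 29.8, 45.0]
tcp_rot: [179.9, 0.0, 92.0]
ft_force: [1.0, 2.9, 6.5]
finger_gap: -0.4
grip_force: 0.0
```

>>> {"op": "send_rows", "data": {"steps": [[[0,-0.08,0],[0,0,0]],[[0,-0.14,0],[0,0,0]],[[0,-0.14,0],[0,0,0]]]}}

```text
time: 27.72
tool_pos: [586.1, 28.2, 45.1]
tcp_rot: [179.9, -0.2, 92.1]
ft_force: [1.0, 14.7, 6.6]
finger_gap: -0.1
grip_force: 0.0
```

Force climbed to the hard stop; back off and check that the drawer stays shut.

>>> {"op": "send_rows", "data": {"steps": [[[0,0.3,0],[0,0,0]],[[0,1.5,0],[0,0,0]],[[0,3,0.5],[0,0,0]],[[0,4,2],[0,0,0]],[[0,4,4],[0,0,0]],[[0,4,4],[0,0,0]],[[0,4,4],[0,0,0]]]}}

```text
time: 28.6
tool_pos: [585.3, 145.4, 163.7]
tcp_rot: [-180.0, 0.0, 92.0]
ft_force: [-0.1, 1.3, 0.0]
finger_gap: -0.1
grip_force: 0.0
```

Run:
```python
from h import *
q=sense();print(q["tool_pos"],q["time"],q["ft_force"])
for n in("wrist","side","scene"):
  t=snap(n)
  for l,z in (("drawer_front",45),("cutout",44),("rod_handle",9),("rod_tip",9),("honey_mid",55),("espresso_mid",26)):
    for r in finder.pinpoint(l,n)[:2]: p=px(r["at"]); print(n,l,round(r["confidence"],2),p.round(1),at_z(t,p,z).round(1))
```

```text
[585.28076472 145.3560041  163.72574332] 28.6 [-0.10332679  1.26430681  0.04226318]
wrist espresso_mid 0.75 [ 81.9 240.6] [380.6  65.1  26. ]
side drawer_front 0.41 [264.3 189.9] [602.   40.2  45. ]
side rod_handle 0.76 [258.7 250.1] [ 402.2 -224.5    9. ]
side rod_handle 0.71 [347.2 248.4] [ 601.3 -344.     9. ]
side rod_tip 0.77 [296.6 248.1] [ 490.9 -270.4    9. ]
side rod_tip 0.54 [314.1 231.1] [ 592.9 -224.9    9. ]
side honey_mid 0.88 [239.6 154.1] [738.5 429.6  55. ]
side espresso_mid 0.8 [202.  209.5] [372.5  48.   26. ]
side espresso_mid 0.74 [345. 250.] [ 568.3 -365.3   26. ]
scene drawer_front 0.48 [253.9 193. ] [579.8  22.1  45. ]
scene drawer_front 0.47 [277.8 208.2] [527.2 -96.9  45. ]
scene rod_handle 0.52 [300.2 246.8] [ 407.5 -231.5    9. ]
scene rod_handle 0.5 [350.3 227.5] [ 578.9 -337.5    9. ]
scene rod_tip 0.54 [322.9 216.9] [ 597.7 -234.2    9. ]
scene rod_tip 0.45 [316.2 236.7] [ 480.  -256.3    9. ]
scene honey_mid 0.68 [189.  154.2] [719.1 393.2  55. ]
scene espresso_mid 0.72 [214.  223.4] [376.   63.3  26. ]
```

```bash
python3 -c "
from h import *
snap('side')
for r in finder.pinpoint('drawer_front','side')[:1]: print(px(r['at']))
print(order.hand_in())"
```

```text
[264.192  191.8848]
the job is handed in; nothing more can be done
None
```

I handed the job in at about 30 s. As far as the cameras and forces show, the battery is home in its cutout, the drawer is latched shut, the rod is back on the worktop, and the jar and cup stand where they were. The hand-in returned no verdict, and I viewed 11 pictures, one over the limit of 10.

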